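# Snap the filter cover off the dust extractor

### The arm

A 6-joint arm with a two-finger parallel gripper is mounted at the origin on the work surface. World frame = base frame: x ahead of the robot, y to its left, z up, the work surface at z = 0. Lengths are in mm, angles in rad, forces in N, time in s.
With the tool pointing down it reaches from about 325 to 925 mm from the base axis. Payload 3.1 kg.
Tool frame: the origin (TCP) lies midway between the tips of the shut fingers; the grasp point (between the pads) lies 19 mm behind it; z points along the fingers, x is the direction in which the jaws open and shut, and the axes are right-handed (so a half turn about z gives the same grasp; the last joint's range is limited). The gripper opens to 85 mm and grips with 20 to 120 N. Pads are 22 mm wide; open, the fingers measure 114 mm over their backs; the gripper's body (76 mm by 85 mm) begins 54 mm behind the grasp point. The pads swing forward as they close: fully open they stand 13 mm farther back than shut.
Start: joints at [1.162, 0.217, 1.613, -0, 1.311, -0.112], TCP at [182.77, 597.691, 231.3] pointing down, gripper open.
Joint ranges: [-2.75, 2.75], [-0.78, 2.1], [0.31, 2.55], [-1.13, 4.27], [0.13, 2.63], [-2.58, 2.58]. Speed limits (rad/s): [2.79, 2.79, 3.14, 3.14, 3.14, 3.14].

### API

Orientations are given as a unit quaternion [w, x, y, z].
In Python, from cell import telemetry, eyes, workorder gives the robot as it stands. The module is installed in compiled form; this text tells all that it offers.
- The arm moves only by the tool step_arm, never from a script. Its argument "deltas" is a list of rows, each an object of numbers: "x", "y", "z": the shift along the world's x, y, z in m; "ax", "ay", "az": the turn, a rotation vector about the world's x, y, z in degrees; "gripper": the opening in per cent of the stroke, from 0 (shut) to 100 (fully open). In form: [{"x": .., "y": .., "z": .., "ax": .., "ay": .., "az": .., "gripper": ..}, ...]. A call has 1 to 12 rows; each row shifts and turns the pose as measured when the row begins; what a row does not reach is not made up. A row lasts 1/10 s, in which the tool goes at most 50 mm and 8.59 degrees, less where a joint would pass 70% of its speed; a pose out of reach is approached as far as the arm can. A call is refused whole if a number of a shift passes 0.05 or a number of a turn 8.59, either way. A call with a gripper value outside its range is refused whole. The fingers move at their own pace and stop on an object; the grip force is fixed at half the most. Time passes only in rows, so rows that do not move let the fingers close. It gives the time, the measured TCP pose, the force and the opening at its end, in the units of the state.
- telemetry.get_state(): the state, without advancing time (a new reading comes with each control period).
- eyes.snapshot(name): name is "side" or "top" or "wrist"; returns (picture, depth): 400x640x3 uint8, red, green, blue; 400x640 float32, mm along the optical axis (not along the pixel's ray), 0 where there is no reading.
- eyes.calibration(name): a dict with "camera_matrix" (3x3 intrinsics, pixels), "distortion" ([k1, k2, p1, p2, k3] as OpenCV has them; the pictures are not rectified), "view" (4x4, takes a point from world to camera coordinates). Camera axes: x right, y down, z forward; pixel columns grow to the right and rows downward; lengths in mm; the calibration is good to about 2 mm. A picture is of the moment at which its call begins: read the wrist's pose just before it. calibration takes no time and is no camera call; for the wrist camera it gives the pose at the moment of the call.
- workorder.close_job(): hands the job in, once; it reports no verdict.
The state is a dict: "time_s": time; "joint_pos": joint angles; "dq": joint speeds; "joint_efforts": joint torques, N m; "tool_pos": TCP position; "tool_rot": TCP orientation; "wrist_force": force on the tool from outside, world axes, zero at the start; "wrist_torque": the same for the moment, N m; "opening": finger opening in mm.
Only numpy, scipy, OpenCV 4.12 (cv2) and the standard library are available. Lean on these libraries where they do the work, as an engineer would, in place of code of your own. Each camera call takes 0.05 s, during which the arm holds its last target.

### The job

Take the snap-fit filter cover off the bench dust extractor so that the filter can be cleaned: each end is held by a spring tab, so squeeze the tab at one end in towards the grip rib and lift that end free while the other end is still latched, then do the same at the other end and lift the cover away, without prying it off by force. Lay it gently, right way up, on the middle of the cork mat, let go of it, and leave everything else where it is.

Things in the scene. Friction and masses are not known exactly. Their poses are not given: they have to be found in the camera images.
- extractor: blue filter box of the dust extractor, fixed, 280 (x) x 180 (y) x 95 (z) mm, a steel hose stub on its -y side (64 mm across, 30 mm long). Origin under its centre, z up. The cover sits on its top, x axes together, over an opening 194 x 94 mm with the filter in it. Four end stops, 5 mm high, let the cover slide only 2 mm either way along x
- cover: grey plastic filter cover, 170 (x) x 120 (y) mm, plate 5 mm thick, 0.25 to 0.45 kg. Origin at the centre of the plate's underside (on the box's top when closed), z up. A spring tab at each x end, two upright ribs between them. Skirts under it reach 20 mm down, the hooks 16 mm, so on a flat surface it stands with its origin 20 mm above that surface
- tab_a (a point): spring tab at the cover's +x end: an upright tongue 40 mm wide, 5 mm thick, its top 40 mm above the plate's underside. Point: middle of its outward face, 28 mm above that underside, 85 mm from the cover's origin along +x. It flexes straight towards the cover's middle, up to 10 mm to a stop: 3 N to start, 9 N at 6 mm (hook just free), 13 N at the stop; it springs back
- tab_b (a point): spring tab at the cover's -x end: an upright tongue 40 mm wide, 5 mm thick, its top 40 mm above the plate's underside. Point: middle of its outward face, 28 mm above that underside, 85 mm from the cover's origin along -x. It flexes straight towards the cover's middle, up to 10 mm to a stop: 3 N to start, 9 N at 6 mm (hook just free), 13 N at the stop; it springs back
- rib_a (a point): grip rib on the +x half of the cover, 6 mm thick (x), 50 mm wide (y), its top 40 mm above the plate's underside. Point: middle of its face that looks to the cover's middle, 44 mm from it, 28 mm up. Pinch rib and tab_a together along the cover's x: 41 mm over outer faces at rest, 31 mm with the tab at its stop. Between the two ribs are only low gussets, up to 17 mm above the plate's underside
- rib_b (a point): grip rib on the -x half of the cover, 6 mm thick (x), 50 mm wide (y), its top 40 mm above the plate's underside. Point: middle of its face that looks to the cover's middle, 44 mm from it, 28 mm up. Pinch rib and tab_b together along the cover's x: 41 mm over outer faces at rest, 31 mm with the tab at its stop. Between the two ribs are only low gussets, up to 17 mm above the plate's underside
- hook_a (a point): top of the hook of tab_a; the hook is 6 mm high, sticks 9 mm outward from the tab's outer face and moves with it. Latched, it lies under catch_a, this point about 85 mm above the bench; about 99 mm when it stands on the bar. An end lifted 15 to 20 mm with its tab pressed, then let go, stays up, its hook standing on the bar, the other end still latched
- hook_b (a point): top of the hook of tab_b; the hook is 6 mm high, sticks 9 mm outward from the tab's outer face and moves with it. Latched, it lies under catch_b, this point about 85 mm above the bench; about 99 mm when it stands on the bar. An end lifted 15 to 20 mm with its tab pressed, then let go, stays up, its hook standing on the bar, the other end still latched
- catch_a: steel catch bar at the +x end of the extractor's opening, 48 mm long (y), from 88 to 97 mm out along x, underside 8 mm and top 2 mm below the box's top; it holds down the hook of tab_a. Origin: middle of the bar's top, 92 mm out
- catch_b: steel catch bar at the -x end of the extractor's opening, 48 mm long (y), from 88 to 97 mm out along x, underside 8 mm and top 2 mm below the box's top; it holds down the hook of tab_b. Origin: middle of the bar's top, 92 mm out
- mat: flat cork mat on the bench, fixed, 240 (x) x 200 (y) x 6 (z) mm; origin under its centre. It lies on the other side of the bench (left or right) from the extractor
- screwdriver: a 200 mm screwdriver lying between the extractor and the mat; bystander, origin under its middle
- bench_block: square steel block, 80 x 80 x 25 mm, near the robot; bystander, origin under its centre
- tin: flat metal tin, 113 x 78 x 31 mm, near the robot; bystander, origin under its centre
- mallet: wooden mallet, 240 mm long, lying at the far side; bystander, origin under its middle
- pumice_jar: jar with a steel cap, 70 mm across, 90 mm high, at the far side; bystander, origin under its centre
- mandrel: upright tapered steel ring mandrel on a round foot, 190 mm high, foot 90 mm across, at the far side; bystander, origin under its foot
- parts_cup: white cup, 76 mm across, 70 mm high, at the far side; bystander, origin under its centre
There are look-alikes about, which are no part of the job. Of the things that look like the cover, the largest one is meant.

How it is judged:
By the outcome, as a careful person would: the job done as asked, in the order asked, and still so for the second after the job is handed in, with the robot touching nothing.
It also fails if it takes over 48 s, if anything falls off the work surface, if the arm or the gripper's body presses on something with over 40 N, if the wrist force passes 120 N, or if a joint passes its speed limit or range.

## Working session

There is one attempt and no reset: what is moved stays moved. The work goes in short steps, Python scripts to look and compute and a tool call to move; the robot and the scene stay as the last step left them, time stands still between calls to the robot, and variables do not carry over. Pictures are saved under pics/ and viewed, and the job is handed in when it is done.

Besides the shell and the picture viewer there is one more tool, called by a JSON object that holds its "op" and its "data". step_arm: Moves the arm, as the interface text tells. Its arguments: {"type":"object","properties":{"deltas":{"type":"array"}},"required":["deltas"]}

```bash
mkdir -p pics
python3 - <<'E'
from cell import telemetry, eyes
import cv2, numpy as np
print(telemetry.get_state())
for n in ["top","side"]:
    p,d=eyes.snapshot(n); c=eyes.calibration(n)
    cv2.imwrite(f"pics/{n}0.png",p[:,:,::-1]); np.savez(f"pics/{n}0.npz",p=p,d=d,K=c["camera_matrix"],D=c["distortion"],V=c["view"])
    print(n,c)
E
```

```text
{'time_s': 0.0, 'joint_pos': array([ 1.16175350e+00,  2.17783589e-01,  1.61495909e+00, -1.89245674e-05,
        1.31125838e+00, -1.12218011e-01]), 'dq': array([-1.25062186e-03, -5.98658549e-04, -3.86513756e-05, -2.66783457e-04,
        4.49714979e-05,  1.16810050e-03]), 'joint_efforts': array([-2.09953851e-04, -3.96844482e+01, -3.03857481e+01, -2.29310126e-04,
        9.67626460e-03, -1.06446163e-05]), 'tool_pos': array([182.4704668 , 596.91413703, 229.93696376]), 'tool_rot': array([ 6.11230066e-04,  8.03890171e-01,  5.94776548e-01, -1.03758131e-03]), 'wrist_force': array([-0.24618077,  0.52917212, -0.10413009]), 'wrist_torque': array([ 0.01467821, -0.02048177, -0.03530013]), 'opening': 85.59866939065672}
top {'camera_matrix': array([[399.48429496,   0.        , 312.05119515],
       [  0.        , 399.48429496, 197.74100397],
       [  0.        ,   0.        ,   1.        ]]), 'distortion': array([-0.05516984,  0.        ,  0.        ,  0.        ,  0.        ]), 'view': array([[-2.02414125e-02, -9.99794873e-01, -7.05792209e-04,
        -6.96715474e+01],
       [-9.85333290e-01,  2.00682553e-02, -1.69456700e-01,
         5.13078058e+02],
       [ 1.69436104e-01, -2.73460240e-03, -9.85537381e-01,
         1.31389320e+03],
       [ 0.00000000e+00,  0.00000000e+00,  0.00000000e+00,
         1.00000000e+00]])}
side {'camera_matrix': array([[388.71770909,   0.        , 320.58136532],
       [  0.        , 388.71770909, 197.91420441],
       [  0.        ,   0.        ,   1.        ]]), 'distortion': array([-0.0918528,  0.       ,  0.       ,  0.       ,  0.       ]), 'view': array([[-9.53252865e-01, -3.01854788e-01,  1.38802690e-02,
         4.59845743e+02],
       [-2.41349904e-01,  7.32931630e-01, -6.36051452e-01,
         2.49918960e+02],
       [ 1.81821888e-01, -6.09667870e-01, -7.71521801e-01,
         9.46408925e+02],
       [ 0.00000000e+00,  0.00000000e+00,  0.00000000e+00,
         1.00000000e+00]])}
```

View pics/top0.png

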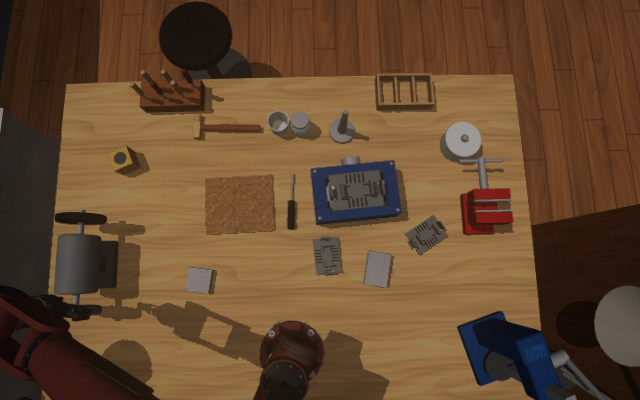

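View pics/side0.png

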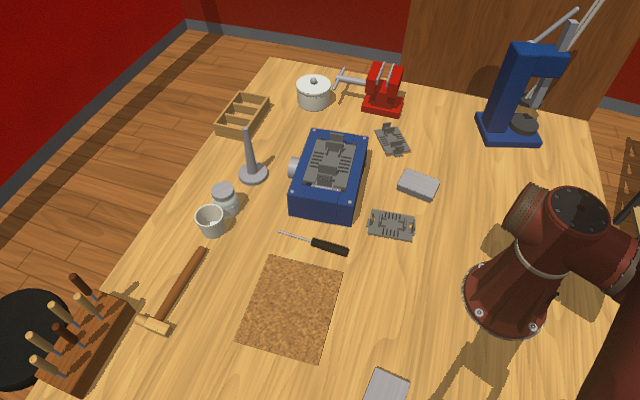

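Candidates for the cover are the one on the blue box (top view 355,190) and two smaller loose ones at (327,256) and (427,235). The one on the box is the largest and sits on the extractor, so I choose it. Next is a close crop and measurement.

```bash
cat > h.py <<'E'
import numpy as np, cv2
def load(n):
    z=np.load(f"pics/{n}.npz"); return z["p"],z["d"],z["K"],z["D"],z["V"]
def pix2w(u,v,z,K,D,V):   # on plane z
    n=cv2.undistortPoints(np.array([[[u,v]]],float),K,D)[0,0]
    R=V[:3,:3];t=V[:3,3]; c=-R.T@t; r=R.T@np.array([n[0],n[1],1.])
    return c+r*(z-c[2])/r[2]
def cloud(d,K,D,V):
    h,w=d.shape; u,v=np.meshgrid(np.arange(w),np.arange(h))
    n=cv2.undistortPoints(np.stack([u,v],-1).reshape(-1,1,2).astype(float),K,D).reshape(h,w,2)
    P=np.dstack([n[...,0]*d,n[...,1]*d,d]); R=V[:3,:3];t=V[:3,3]
    return (P-t)@R
def snap(n,name):
    from cell import eyes
    c=eyes.calibration(n); p,d=eyes.snapshot(n)
    np.savez(f"pics/{name}.npz",p=p,d=d,K=c["camera_matrix"],D=c["distortion"],V=c["view"])
    return p,d,c["camera_matrix"],c["distortion"],c["view"]
def w2pix(P,K,D,V):
    P=np.asarray(P,float).reshape(-1,3); q,_=cv2.projectPoints(P,cv2.Rodrigues(V[:3,:3])[0],V[:3,3],K,D); return q[:,0]
def crop(p,u0,u1,v0,v1,f,out):
    cv2.imwrite("pics/"+out,cv2.resize(p[v0:v1,u0:u1,::-1],None,fx=f,fy=f,interpolation=cv2.INTER_CUBIC))
E
python3 - <<'E'
from h import *
p,d,K,D,V=load("top0"); crop(p,300,410,150,230,7,"c_top.png")
crop(p,195,285,165,245,6,"c_mat.png")
X=cloud(d,K,D,V)
m=(d>0)&(abs(X[...,0]-X[192,355,0])<130)&(abs(X[...,1]-X[192,355,1])<180)
for lo,hi in[(85,100),(96,102),(102,115),(128,142)]:
    q=X[m&(X[...,2]>lo)&(X[...,2]<hi)]
    r=cv2.minAreaRect(q[:,:2].astype(np.float32)); print(lo,hi,len(q),q[:,2].mean(),r)
g=p.astype(int)
# blue of box top
bl=(g[...,2]>g[...,0]+25)&m&(abs(X[...,2]-95)<6)
q=X[bl]; print("blue",len(q),np.median(q[:,2]),cv2.minAreaRect(q[:,:2].astype(np.float32)))
mm=(d>0)&(abs(X[...,2]-6)<4)&(X[...,1]>70)&(X[...,1]<330)
mm=mm&(g[...,0]-g[...,2]>40)
h=mm[160:245,190:290]
q=X[160:245,190:290][(abs(X[160:245,190:290,2]-6)<2)]; print("mat",len(q),cv2.minAreaRect(q[:,:2].astype(np.float32)),np.median(q[:,2]))
E
```

```text
85 100 3402 95.21826437122377 ((534.8170166015625, -222.9160919189453), (198.99888610839844, 278.11492919921875), 5.02639102935791)
96 102 1902 98.57334169153502 ((525.261962890625, -222.74107360839844), (178.43637084960938, 275.99481201171875), 4.7968831062316895)
102 115 360 104.4997238067902 ((523.603271484375, -206.0357666015625), (119.18883514404297, 224.0500030517578), 4.99289608001709)
128 142 116 134.09461455597148 ((525.4776611328125, -222.9647674560547), (49.30925750732422, 168.47763061523438), 4.748803615570068)
blue 2048 94.61631601863301 ((525.423095703125, -223.1271514892578), (178.1813201904297, 276.3883361816406), 4.532623767852783)
mat 2153 ((511.3539123535156, 177.43312072753906), (355.1850891113281, 298.694091796875), 88.9638900756836) 5.731024972855395
```

View pics/c_top.png

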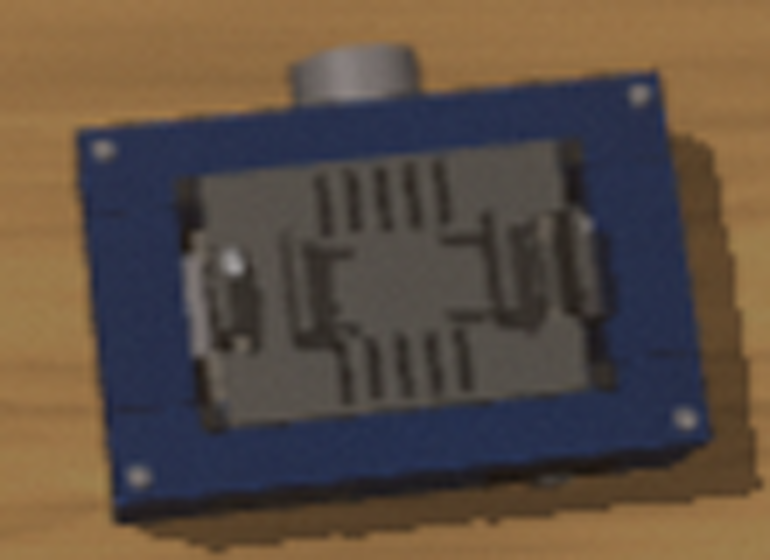

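View pics/c_mat.png

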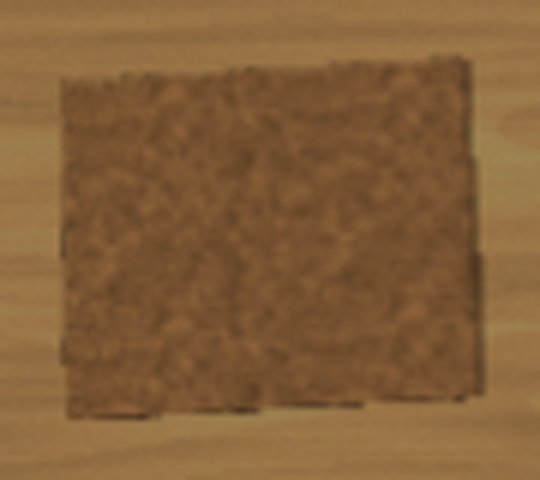

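```bash
cat >> h.py <<'E'
from scipy.spatial.transform import Rotation as Rn
YAW=94.75
def target_R(yaw,tilt_vec=(0,0,0)):
    a=np.radians(yaw); x=np.array([np.cos(a),np.sin(a),0]); z=np.array([0,0,-1.]); y=np.cross(z,x)
    return Rn.from_rotvec(np.radians(tilt_vec))*Rn.from_matrix(np.c_[x,y,z])
def cur():
    from cell import telemetry
    s=telemetry.get_state(); q=s["tool_rot"]; return s,Rn.from_quat([q[1],q[2],q[3],q[0]])
def delta(pos,yaw=YAW,tilt=(0,0,0)):
    s,R=cur(); d=(target_R(yaw,tilt)*R.inv()).as_rotvec(degrees=True)
    print("dpos m",np.round((np.array(pos)-s["tool_pos"])/1000,4),"drot",np.round(d,2),"t",round(s["time_s"],2),"open",round(s["opening"],1),"F",np.round(s["wrist_force"],1))
E
python3 - <<'E'
from h import *
p,d,K,D,V=load("top0")
C=np.array([pix2w(195+u/6,165+v/6,6,K,D,V) for u,v in[(62,80),(470,58),(483,397),(68,417)]]); print(C.round(1),C.mean(0)); print([np.linalg.norm(C[i]-C[i-1]).round(1) for i in range(4)]); print(cv2.minAreaRect(C[:,:2].astype(np.float32)))
B=np.array([pix2w(300+u/7,150+v/7,95,K,D,V) for u,v in[(80,130),(657,72),(708,440),(115,510)]]);print(B.round(1),B.mean(0))
delta((520,-158,230))
E
```

```text
[[595.4 296.    6. ]
 [603.5  54.9   6. ]
 [403.7  48.2   6. ]
 [396.6 287.7   6. ]] [499.81728231 171.69144285   6.        ]
[np.float64(199.0), np.float64(241.3), np.float64(199.9), np.float64(239.6)]
((499.56060791015625, 172.100341796875), (199.9328155517578, 241.28367614746094), 1.9228869676589966)
[[ 600.8  -79.9   95. ]
 [ 623.8 -354.9   95. ]
 [ 446.9 -368.9   95. ]
 [ 420.1  -92.4   95. ]] [ 522.87638697 -224.03455235   95.        ]
dpos m [ 3.375e-01 -7.550e-01 -1.000e-04] drot [ 0.13 -0.03 21.75] t 0.1 open 85.6 F [-0.3 -0.3 -0.2]
```

{"op": "step_arm", "data": {"deltas": [{"x":0.019,"y":-0.042,"az":1.2},{"x":0.019,"y":-0.042,"az":1.2},{"x":0.019,"y":-0.042,"az":1.2},{"x":0.019,"y":-0.042,"az":1.2},{"x":0.019,"y":-0.042,"az":1.2},{"x":0.019,"y":-0.042,"az":1.2},{"x":0.019,"y":-0.042,"az":1.2},{"x":0.019,"y":-0.042,"az":1.2},{"x":0.019,"y":-0.042,"az":1.2},{"x":0.019,"y":-0.042,"az":1.2},{"x":0.019,"y":-0.042,"az":1.2},{"x":0.019,"y":-0.042,"az":1.2}]}}

```text
invalid input
```

```bash
python3 -c "
from h import *
delta((520,-158,230))"
```

```text
dpos m [ 3.375e-01 -7.550e-01 -1.000e-04] drot [ 0.13 -0.03 21.75] t 0.1 open 85.6 F [-0.3 -0.3 -0.2]
```

{"op": "step_arm", "data": {"deltas": [{"x":0.019,"y":-0.042,"z":0,"ax":0,"ay":0,"az":1.2,"gripper":100},{"x":0.019,"y":-0.042,"z":0,"ax":0,"ay":0,"az":1.2,"gripper":100}]}}

```text
time_s: 0.3
tool_pos: [219.0, 514.4, 228.1]
tool_rot: [0.0, 0.789, 0.615, -0.002]
wrist_force: [1.3, -0.1, -0.1]
opening: 85.2
```

```bash
python3 -c "
from h import *
delta((520,-158,230))"
```

```text
dpos m [ 0.301  -0.6724  0.0019] drot [ 0.15 -0.11 18.92] t 0.3 open 85.2 F [ 1.3 -0.1 -0.1]
```

{"op": "step_arm", "data": {"deltas": [{"x":0.019,"y":-0.042,"z":0.001,"ax":0,"ay":0,"az":1.2,"gripper":100},{"x":0.019,"y":-0.042,"z":0,"ax":0,"ay":0,"az":1.2,"gripper":100},{"x":0.019,"y":-0.042,"z":0,"ax":0,"ay":0,"az":1.2,"gripper":100},{"x":0.019,"y":-0.042,"z":0.001,"ax":0,"ay":0,"az":1.2,"gripper":100},{"x":0.019,"y":-0.042,"z":0,"ax":0,"ay":0,"az":1.2,"gripper":100},{"x":0.019,"y":-0.042,"z":0,"ax":0,"ay":0,"az":1.2,"gripper":100},{"x":0.019,"y":-0.042,"z":0,"ax":0,"ay":0,"az":1.2,"gripper":100},{"x":0.019,"y":-0.042,"z":0,"ax":0,"ay":0,"az":1.2,"gripper":100},{"x":0.019,"y":-0.042,"z":0,"ax":0,"ay":0,"az":1.2,"gripper":100},{"x":0.019,"y":-0.042,"z":0,"ax":0,"ay":0,"az":1.2,"gripper":100},{"x":0.019,"y":-0.042,"z":0,"ax":0,"ay":0,"az":1.2,"gripper":100},{"x":0.019,"y":-0.042,"z":0,"ax":0,"ay":0,"az":1.2,"gripper":100}]}}

```text
time_s: 1.5
tool_pos: [447.3, -11.8, 225.0]
tool_rot: [0.002, 0.7, 0.714, -0.003]
wrist_force: [1.2, -0.2, 0.1]
opening: 85.4
```

```bash
python3 -c "
from h import *
delta((520,-158,230))"
```

```text
dpos m [ 0.0727 -0.1462  0.005 ] drot [ 0.35 -0.09  3.55] t 1.5 open 85.4 F [ 1.2 -0.2  0.1]
```

{"op": "step_arm", "data": {"deltas": [{"x":0.018,"y":-0.036,"z":0.002,"ax":0.1,"ay":0,"az":0.9,"gripper":100},{"x":0.018,"y":-0.036,"z":0.002,"ax":0.1,"ay":0,"az":0.9,"gripper":100},{"x":0.018,"y":-0.036,"z":0.001,"ax":0.1,"ay":0,"az":0.9,"gripper":100},{"x":0.018,"y":-0.036,"z":0,"ax":0.1,"ay":0,"az":0.9,"gripper":100},{"x":0,"y":0,"z":0,"ax":0,"ay":0,"az":0,"gripper":100}]}}

```text
time_s: 2.0
tool_pos: [520.9, -167.6, 227.9]
tool_rot: [-0.001, 0.679, 0.734, -0.001]
wrist_force: [-0.1, -0.1, 0.8]
opening: 85.4
```

Run:
```python
from h import *
delta((520,-158,230))
p,d,K,D,V=snap("wrist","w1"); crop(p,0,640,0,400,1,"w1.png")
X=cloud(d,K,D,V)
m=(d>0)&(X[...,2]>130)&(X[...,2]<140)&(abs(X[...,0]-525)<60)&(abs(X[...,1]+223)<110)
q=X[m]; print(len(q),cv2.minAreaRect(q[:,:2].astype(np.float32)),q[:,2].mean())
```

```text
dpos m [-0.0009  0.0096  0.0021] drot [-0.04 -0.18  0.24] t 2.0 open 85.4 F [-0.1 -0.1  0.8]
1881 ((525.3855590820312, -222.35162353515625), (49.986392974853516, 171.1726531982422), 5.1682844161987305) 134.68829065134602
```

View pics/w1.png

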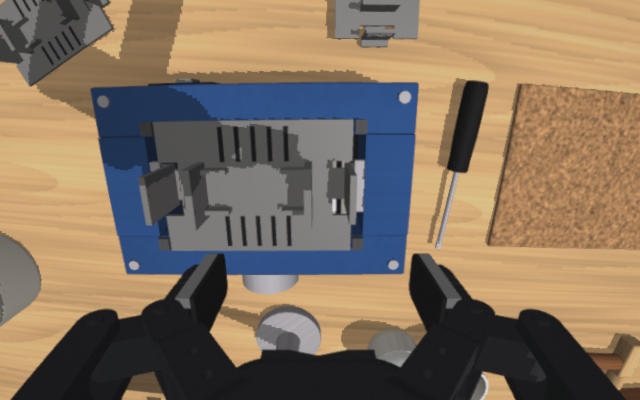

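{"op": "step_arm", "data": {"deltas": [{"x":0,"y":0.0095,"z":-0.02,"ax":0,"ay":-0.1,"az":0.3,"gripper":70},{"x":0,"y":0,"z":-0.03,"ax":0,"ay":0,"az":0,"gripper":70},{"x":0,"y":0,"z":-0.03,"ax":0,"ay":0,"az":0,"gripper":70},{"x":0,"y":0,"z":0,"ax":0,"ay":0,"az":0,"gripper":70}]}}

```text
time_s: 2.45
tool_pos: [517.4, -151.7, 145.3]
tool_rot: [-0.004, 0.676, 0.737, 0.001]
wrist_force: [-0.6, 0.2, 0.3]
opening: 59.7
```

```bash
sed -i 's/YAW=94.75/YAW=94.9/' h.py
python3 - <<'E'
from h import *
delta((519.9,-158.1,109))
p,d,K,D,V=snap("wrist","w2"); crop(p,0,640,0,400,1,"w2.png")
E
```

```text
dpos m [ 0.0025 -0.0064 -0.0363] drot [-0.33 -0.26  0.02] t 2.45 open 59.7 F [-0.6  0.2  0.3]
```

View pics/w2.png

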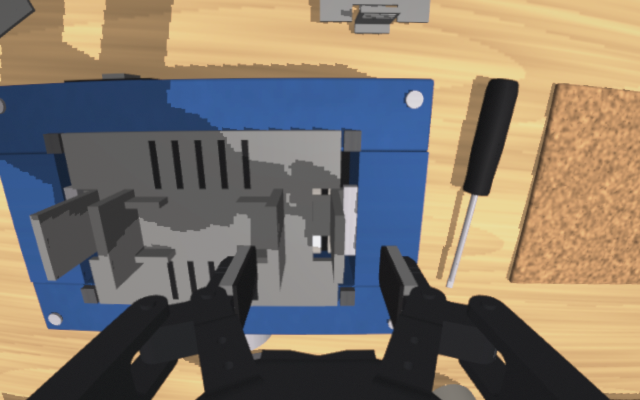

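{"op": "step_arm", "data": {"deltas": [{"x":0.0025,"y":-0.0065,"z":0,"ax":-0.3,"ay":-0.3,"az":0,"gripper":70},{"x":0,"y":0,"z":-0.012,"ax":0,"ay":0,"az":0,"gripper":70},{"x":0,"y":0,"z":0,"ax":0,"ay":0,"az":0,"gripper":70}]}}

```text
time_s: 2.8
tool_pos: [524.1, -159.0, 139.5]
tool_rot: [0.005, 0.676, 0.737, 0.002]
wrist_force: [0.9, 0.8, -1.0]
opening: 59.5
```

Run:
```python
from h import *
delta((519.9,-158.1,109))
```

```text
dpos m [-0.0042  0.0009 -0.0305] drot [ 0.24  0.63 -0.09] t 2.8 open 59.5 F [ 0.9  0.8 -1. ]
```

{"op": "step_arm", "data": {"deltas": [{"x":0,"y":0,"z":0,"ax":0,"ay":0,"az":0,"gripper":70}]}}

```text
time_s: 2.9
tool_pos: [524.9, -159.4, 140.6]
tool_rot: [0.006, 0.676, 0.737, 0.003]
wrist_force: [0.9, 0.3, 0.3]
opening: 59.9
```

Run:
```python
from h import *
delta((519.9,-158.1,109))
```

```text
dpos m [-0.005   0.0013 -0.0316] drot [ 0.29  0.75 -0.09] t 2.9 open 59.9 F [0.9 0.3 0.3]
```

{"op": "step_arm", "data": {"deltas": [{"x":0,"y":0,"z":0,"ax":0,"ay":0,"az":0,"gripper":70}]}}

```text
time_s: 3.0
tool_pos: [525.3, -159.6, 141.2]
tool_rot: [0.007, 0.676, 0.737, 0.003]
wrist_force: [-0.3, 0.2, 1.3]
opening: 59.5
```

Run:
```python
from h import *
delta((519.9,-158.1,109))
```

```text
dpos m [-0.0054  0.0015 -0.0322] drot [ 0.3   0.8  -0.08] t 3.0 open 59.5 F [-0.3  0.2  1.3]
```

{"op": "step_arm", "data": {"deltas": [{"x":-0.005,"y":0.0015,"z":-0.016,"ax":0.3,"ay":0.7,"az":-0.1,"gripper":70},{"x":0,"y":0,"z":0,"ax":0,"ay":0,"az":0,"gripper":70}]}}

```text
time_s: 3.2
tool_pos: [520.5, -158.3, 125.0]
tool_rot: [0.001, 0.676, 0.736, 0.001]
wrist_force: [-0.9, -0.3, -0.8]
opening: 60.0
```

Run:
```python
from h import *
delta((519.9,-158.1,109))
```

```text
dpos m [-0.0006  0.0002 -0.016 ] drot [0.03 0.14 0.04] t 3.2 open 60.0 F [-0.9 -0.3 -0.8]
```

{"op": "step_arm", "data": {"deltas": [{"x":-0.0005,"y":0,"z":-0.008,"ax":0,"ay":0.1,"az":0,"gripper":70},{"x":0,"y":0,"z":-0.007,"ax":0,"ay":0,"az":0,"gripper":70},{"x":0,"y":0,"z":0,"ax":0,"ay":0,"az":0,"gripper":70}]}}

```text
time_s: 3.5
tool_pos: [519.4, -158.2, 107.9]
tool_rot: [-0.0, 0.677, 0.736, -0.0]
wrist_force: [-0.0, 0.3, -0.4]
opening: 59.9
```

Run:
```python
from h import *
delta((519.9,-158.1,109))
p,d,K,D,V=snap("wrist","w3"); crop(p,0,640,0,400,1,"w3.png")
p,d,K,D,V=snap("side","s3"); crop(p,260,400,110,250,4,"s3.png")
```

```text
dpos m [0.0005 0.0001 0.0011] drot [-0.01 -0.04  0.05] t 3.5 open 59.9 F [-0.   0.3 -0.4]
```

View pics/w3.png

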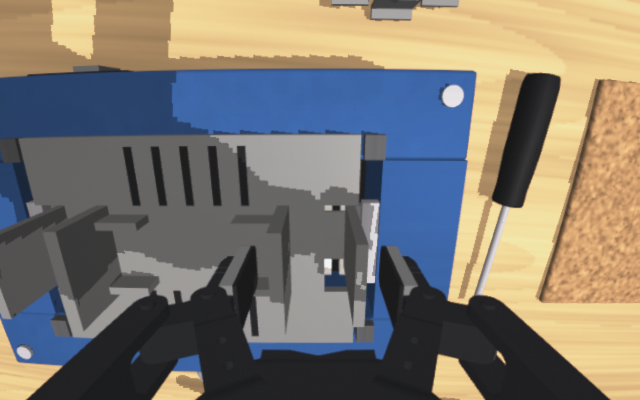

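View pics/s3.png

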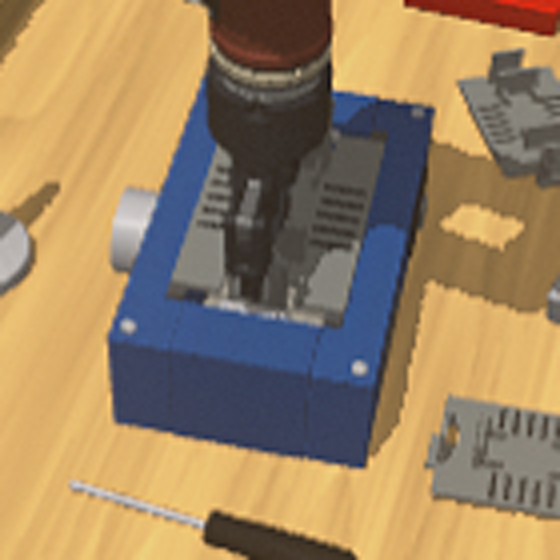

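Run:
```python
from h import *
from cell import telemetry
c=np.array([525.4,-222.4]);a=np.radians(94.9);ux=np.array([np.cos(a),np.sin(a)]);uy=np.array([-ux[1],ux[0]])
def P(x,y,z): return [*(c+x*ux+y*uy),95+z]
p,d,K,D,V=load("s3")
for n,q in dict(tab=P(85,0,28),tt=P(85,20,40),tt2=P(85,-20,40),bar1=P(92,24,-2),bar2=P(92,-24,-2)).items(): print(n,((w2pix(q,K,D,V)[0]-[260,110])*4).round(0))
p,d,K,D,V=load("w3");X=cloud(d,K,D,V)
for n,q in dict(rib1=P(44,25,40),rib2=P(44,-25,40),tt=P(85,20,40),tt2=P(85,-20,40),tipL=P(64.5-30,0,20),tipR=P(94.5,0,20)).items(): print(n,w2pix(q,K,D,V)[0].round(0))
for v,u in[(252,245),(262,235),(252,392),(262,400),(275,405)]: 
    w=X[v,u]; r=w[:2]-c; print(u,v,"cover xy",(r@ux).round(1),(r@uy).round(1),"z",w[2].round(1))
# cloud of dark finger pixels
g=p.astype(int).max(2); m=(g<95)&(d>0)&(X[...,2]<170)&(X[...,2]>105)
r=X-np.array([*c,0]); lx=r[...,:2]@ux; ly=r[...,:2]@uy
mm=(lx>95)&(lx<115)&(X[...,2]>105)&(X[...,2]<160)&(abs(ly)<40); print("outer finger lx",np.percentile(lx[mm],[1,50,99]),"ly",np.percentile(ly[mm],[1,50,99]),"z",np.percentile(X[...,2][mm],[0,1,50,99]))
mm=(lx>15)&(lx<36)&(X[...,2]>113)&(X[...,2]<160)&(abs(ly)<30); print("inner ly",np.percentile(ly[mm],[1,50,99]),"lx",np.percentile(lx[mm],[1,50,99]),"z",np.percentile(X[...,2][mm],[0,1,50,99]))
```

```text
tab [256. 270.]
tt [286. 263.]
tt2 [227. 252.]
bar1 [288. 313.]
bar2 [218. 301.]
rib1 [265. 232.]
rib2 [271. 335.]
tt [368. 243.]
tt2 [364. 325.]
tipL [255. 263.]
tipR [379. 263.]
245 252 cover xy 32.5 10.7 z 124.4
235 262 cover xy 30.2 10.5 z 133.2
392 252 cover xy 97.7 10.6 z 124.3
400 262 cover xy 98.9 10.9 z 134.1
405 275 cover xy 98.3 10.9 z 144.4
outer finger lx [ 95.02651916  99.79266384 114.41431485] ly [-3.07001865 10.1324208  13.22344587] z [114.3770217  117.43240765 145.1821006  159.93229986]
inner ly [-10.9201846    6.88659447  13.41126686] lx [16.32575421 33.11845866 35.25956934] z [113.00344868 113.88520424 140.80795287 159.76276292]
```

Run:
```python
from h import *
p,d,K,D,V=load("w3"); crop(p,200,440,180,360,3.3,"w3c.png")
X=cloud(d,K,D,V)
c=np.array([525.4,-222.4]);a=np.radians(94.9);ux=np.array([np.cos(a),np.sin(a)]);uy=np.array([-ux[1],ux[0]])
r=X-np.array([*c,0]); lx=r[...,:2]@ux; ly=r[...,:2]@uy
for lo,hi in[(40,56),(76,89)]:
  m=(d>0)&(X[...,2]>131)&(X[...,2]<138)&(lx>lo)&(lx<hi)&(abs(ly)<35)
  print(m.sum(),np.percentile(lx[m],[1,50,99]),np.percentile(ly[m],[0,1,50,99,100]),X[...,2][m].max())
```

```text
1632 [44.14497761 47.33955973 50.30101511] [-26.17312434 -24.70551016   2.93942167  24.99599558  25.28799362] 137.0612246131116
1139 [79.96406485 82.30673367 85.08747763] [-20.72249745 -19.80521796   1.94780812  19.97738724  20.41704823] 136.66836046480722
```

View pics/w3c.png

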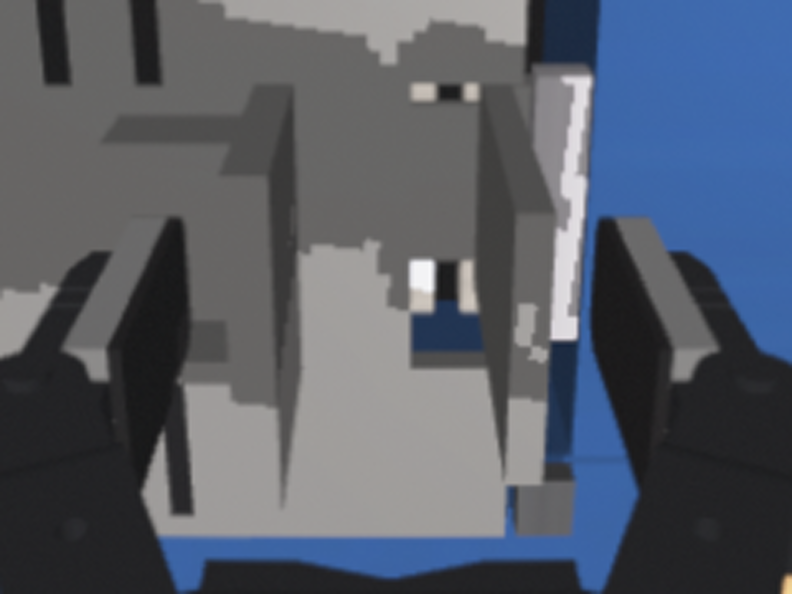

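{"op": "step_arm", "data": {"deltas": [{"x":0.0005,"y":0,"z":0.003,"ax":0,"ay":0,"az":0,"gripper":70},{"x":0,"y":0,"z":0,"ax":0,"ay":0,"az":0,"gripper":40},{"x":0,"y":0,"z":0,"ax":0,"ay":0,"az":0,"gripper":0},{"x":0,"y":0,"z":0,"ax":0,"ay":0,"az":0,"gripper":0},{"x":0,"y":0,"z":0,"ax":0,"ay":0,"az":0,"gripper":0},{"x":0,"y":0,"z":0,"ax":0,"ay":0,"az":0,"gripper":0}]}}

```text
time_s: 4.2
tool_pos: [521.8, -161.2, 114.1]
tool_rot: [0.003, 0.676, 0.736, -0.001]
wrist_force: [0.2, -1.4, -0.7]
opening: 29.6
```

Run:
```python
from h import *
delta((519.9,-158.1,111))
p,d,K,D,V=snap("wrist","w4"); crop(p,200,440,180,360,3.3,"w4c.png")
```

```text
dpos m [-0.0019  0.0031 -0.0031] drot [0.33 0.21 0.04] t 4.2 open 29.6 F [ 0.2 -1.4 -0.7]
```

View pics/w4c.png

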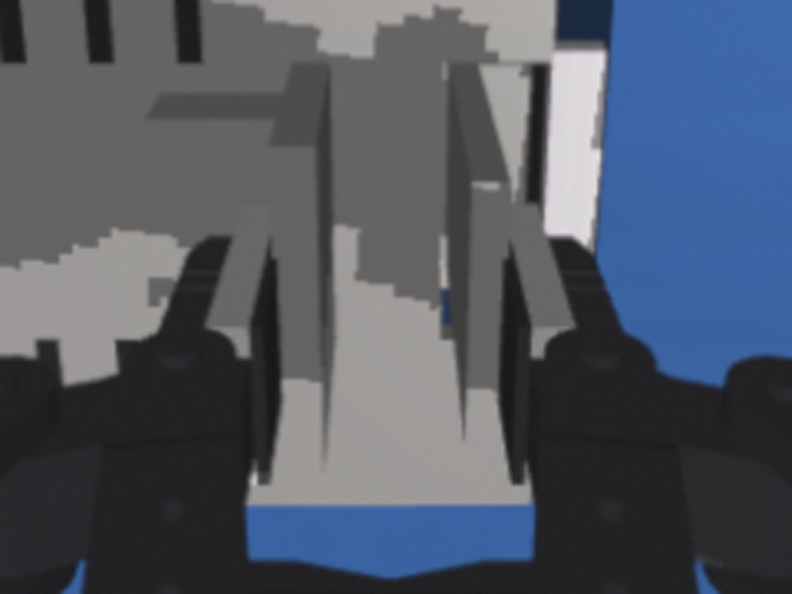

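{"op": "step_arm", "data": {"deltas": [{"x":0,"y":-0.0003,"z":0.002,"ax":0.7,"ay":0.05,"az":0,"gripper":0},{"x":0,"y":-0.0003,"z":0.002,"ax":0.7,"ay":0.05,"az":0,"gripper":0},{"x":0,"y":-0.0003,"z":0.002,"ax":0.7,"ay":0.05,"az":0,"gripper":0}]}}

```text
time_s: 4.55
tool_pos: [520.3, -161.8, 118.1]
tool_rot: [-0.012, 0.676, 0.737, 0.012]
wrist_force: [0.8, -2.5, -4.8]
opening: 29.2
```

Run:
```python
from h import *
delta((521.8,-161.2,114.1))
```

```text
dpos m [ 0.0015  0.0006 -0.004 ] drot [-1.91 -0.12 -0.02] t 4.55 open 29.2 F [ 0.8 -2.5 -4.8]
```

{"op": "step_arm", "data": {"deltas": [{"x":0,"y":-0.0003,"z":0.0025,"ax":0.8,"ay":0.07,"az":0,"gripper":0},{"x":0,"y":-0.0003,"z":0.0025,"ax":0.8,"ay":0.07,"az":0,"gripper":0},{"x":0,"y":-0.0003,"z":0.0025,"ax":0.8,"ay":0.07,"az":0,"gripper":0}]}}

```text
time_s: 4.85
tool_pos: [519.4, -161.6, 125.3]
tool_rot: [-0.031, 0.676, 0.736, 0.027]
wrist_force: [0.1, -2.1, -3.2]
opening: 29.1
```

Run:
```python
from h import *
delta((521.8,-161.2,114.1))
```

```text
dpos m [ 0.0024  0.0004 -0.0112] drot [-4.68 -0.48 -0.02] t 4.85 open 29.1 F [ 0.1 -2.1 -3.2]
```

{"op": "step_arm", "data": {"deltas": [{"x":0,"y":-0.0005,"z":0.002,"ax":0.6,"ay":0.05,"az":0,"gripper":0},{"x":0,"y":0,"z":0.0015,"ax":0.3,"ay":0,"az":0,"gripper":0},{"x":0,"y":0,"z":0,"ax":0,"ay":0,"az":0,"gripper":0}]}}

```text
time_s: 5.15
tool_pos: [519.3, -161.8, 129.4]
tool_rot: [-0.038, 0.676, 0.736, 0.034]
wrist_force: [0.2, 0.1, -3.8]
opening: 29.4
```

Run:
```python
from h import *
delta((521.8,-161.2,114.1))
p,d,K,D,V=snap("wrist","w5"); crop(p,0,640,0,400,1.2,"w5.png")
c=np.array([525.4,-222.4]);a=np.radians(94.9);ux=np.array([np.cos(a),np.sin(a)]);uy=np.array([-ux[1],ux[0]])
X=cloud(d,K,D,V); r=X-np.array([*c,0]); lx=r[...,:2]@ux; ly=r[...,:2]@uy
m=(d>0)&(abs(ly)<58)&(abs(ly)>28)&(abs(lx)<82)&(X[...,2]>98)&(X[...,2]<125)
A=np.c_[lx[m],ly[m],np.ones(m.sum())]; z=X[...,2][m]
for _ in range(4):
    s,*_=np.linalg.lstsq(A,z,rcond=None); k=abs(A@s-z)<3; A,z=A[k],z[k]
print("plate z = ",s,len(z),"tilt",np.degrees(np.arctan(s[0])),"ends top",s[2]+80*s[0],s[2]-80*s[0])
```

```text
dpos m [ 0.0025  0.0006 -0.0153] drot [-5.81 -0.55  0.04] t 5.15 open 29.4 F [ 0.2  0.1 -3.8]
plate z =  [9.62874148e-02 3.39606276e-03 1.09765196e+02] 22523 tilt 5.499907272996401 ends top 117.46818957952715 102.06220321133083
```

View pics/w5.png

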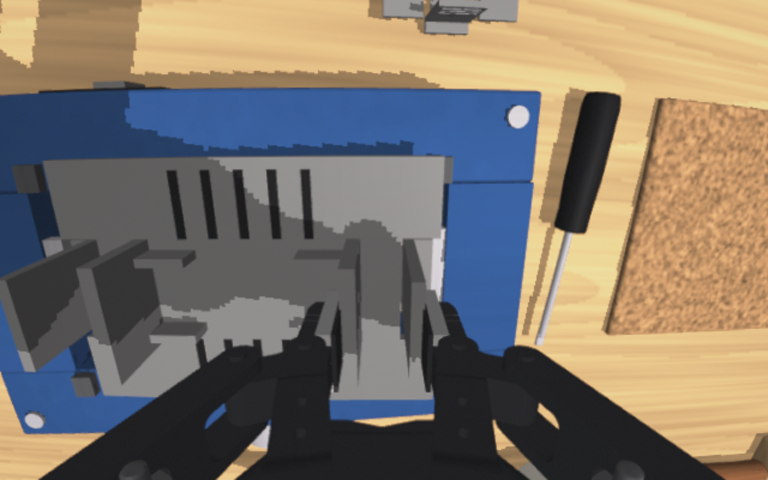

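{"op": "step_arm", "data": {"deltas": [{"x":0,"y":0,"z":-0.001,"ax":0,"ay":0,"az":0,"gripper":35},{"x":0,"y":0,"z":0,"ax":0,"ay":0,"az":0,"gripper":50},{"x":0,"y":0,"z":0,"ax":0,"ay":0,"az":0,"gripper":65},{"x":0,"y":0,"z":0,"ax":0,"ay":0,"az":0,"gripper":70},{"x":0,"y":0,"z":0,"ax":0,"ay":0,"az":0,"gripper":70}]}}

```text
time_s: 5.7
tool_pos: [521.1, -162.0, 130.5]
tool_rot: [-0.036, 0.675, 0.736, 0.034]
wrist_force: [-0.3, -0.1, 0.1]
opening: 59.9
```

```bash
cat >> h.py <<'E'
c0=np.array([525.4,-222.4]);_a=np.radians(94.9);ux=np.array([np.cos(_a),np.sin(_a)]);uy=np.array([-ux[1],ux[0]])
def plate(name):
    p,d,K,D,V=load(name); X=cloud(d,K,D,V); r=X-np.array([*c0,0]); lx=r[...,:2]@ux; ly=r[...,:2]@uy
    m=(d>0)&(abs(ly)<58)&(abs(ly)>28)&(abs(lx)<82)&(X[...,2]>98)&(X[...,2]<125)
    A=np.c_[lx[m],ly[m],np.ones(m.sum())]; z=X[...,2][m]
    for _ in range(4):
        s,*_=np.linalg.lstsq(A,z,rcond=None); k=abs(A@s-z)<3; A,z=A[k],z[k]
    print("plate",s.round(4),len(z),"tilt",np.degrees(np.arctan(s[0])).round(2),"ends top a,b",s[2]+85*s[0],s[2]-85*s[0])
    h=X[...,2]-(lx*s[0]+ly*s[1]+s[2])
    for lo,hi in[(36,60),(70,95),(-60,-36),(-95,-70)]:
        m=(d>0)&(h>31)&(h<38)&(lx>lo)&(lx<hi)&(abs(ly)<30)
        if m.sum()>20: print("  top",lo,m.sum(),"lx",np.percentile(lx[m],[2,50,98]).round(1),"ly",np.percentile(ly[m],[1,99]).round(1),"z",X[...,2][m].mean().round(1))
    return s
E
python3 - <<'E'
from h import *
delta((521.8,-161.2,114.1))
p,d,K,D,V=snap("wrist","w6"); crop(p,0,640,0,400,1.2,"w6.png")
plate("w3");plate("w6")
E
```

```text
dpos m [ 0.0007  0.0008 -0.0164] drot [-5.66 -0.33 -0.05] t 5.7 open 59.9 F [-0.3 -0.1  0.1]
plate [-1.000000e-03  8.000000e-04  1.003565e+02] 23916 tilt -0.06 ends top a,b 100.27340239881303 100.43959545694156
  top 36 1615 lx [44.2 47.3 50.3] ly [-24.7  25. ] z 135.1
  top 70 1309 lx [80.  82.8 94.9] ly [-19.8  19.9] z 135.0
  top -60 2042 lx [-50.  -45.2 -43. ] ly [-24.7  24.9] z 134.6
  top -95 551 lx [-84.4 -80.1 -78.5] ly [-20.1   6.5] z 133.9
plate [7.680000e-02 1.100000e-03 1.069544e+02] 23227 tilt 4.39 ends top a,b 113.4802018714067 100.42855186955885
  top 36 1401 lx [39.6 42.6 45.6] ly [-22.7  26.9] z 145.1
  top 70 1249 lx [75.4 78.3 93.2] ly [-18.1  21.8] z 147.9
  top -60 1832 lx [-54.1 -49.5 -47.3] ly [-22.9  26.6] z 137.5
  top -95 1205 lx [-89.  -84.6 -82.7] ly [-18.   21.5] z 134.4
```

View pics/w6.png

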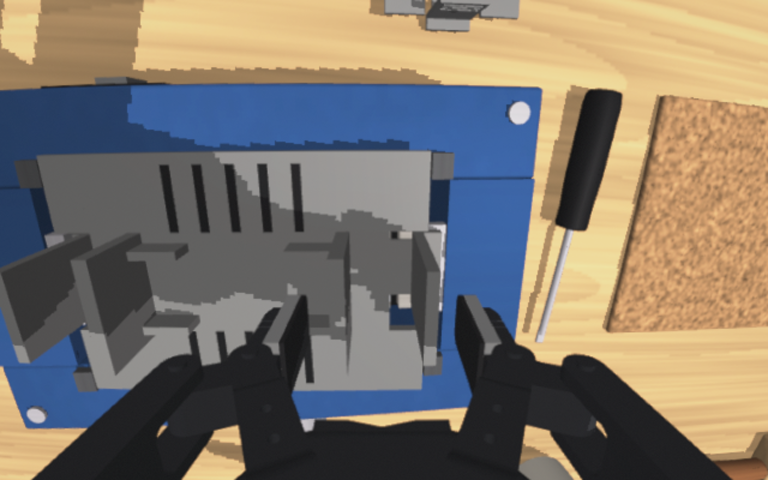

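```bash
cat >> h.py <<'E'
def tcp_local(x,h,ox=-1.0,oz=101.5,ly=1.9,th=4.4):
    t=np.radians(th); lx=ox+x*np.cos(t)-h*np.sin(t); z=oz+x*np.sin(t)+h*np.cos(t)
    return [*(c0+lx*ux+ly*uy),z]
def goto(x,h,th=4.4,**k):
    ax=-uy*th; P=tcp_local(x,h,th=th,**k); print("target",np.round(P,1)); delta(P,YAW,(ax[0],ax[1],0))
E
python3 - <<'E'
from h import *
goto(-64.5,70);goto(-64.5,13)
E
```

```text
target [ 529.5 -293.   166.3]
dpos m [ 0.0084 -0.1309  0.0357] drot [-1.28  0.06 -0.04] t 5.75 open 59.6 F [-0.2 -0.4 -0.6]
target [ 529.2 -288.6  109.5]
dpos m [ 0.008  -0.1265 -0.0211] drot [-1.28  0.06 -0.04] t 5.75 open 59.6 F [-0.2 -0.4 -0.6]
```

{"op": "step_arm", "data": {"deltas": [{"x":0,"y":0,"z":0.02,"ax":0,"ay":0,"az":0,"gripper":70},{"x":0,"y":0,"z":0.02,"ax":-0.5,"ay":0,"az":0,"gripper":70},{"x":0,"y":0,"z":0.01,"ax":-0.5,"ay":0,"az":0,"gripper":70}]}}

```text
time_s: 6.05
tool_pos: [519.9, -161.8, 180.5]
tool_rot: [-0.031, 0.676, 0.736, 0.027]
wrist_force: [0.3, 0.0, 0.0]
opening: 59.7
```

Run:
```python
from h import *
goto(-64.5,70)
```

```text
target [ 529.5 -293.   166.3]
dpos m [ 0.0097 -0.1312 -0.0141] drot [-0.32 -0.14 -0.01] t 6.05 open 59.7 F [0.3 0.  0. ]
```

{"op": "step_arm", "data": {"deltas": [{"x":0.002,"y":-0.03,"z":0,"ax":-0.1,"ay":0,"az":0,"gripper":70},{"x":0.002,"y":-0.03,"z":0,"ax":-0.1,"ay":0,"az":0,"gripper":70},{"x":0.002,"y":-0.03,"z":0,"ax":0,"ay":0,"az":0,"gripper":70},{"x":0.002,"y":-0.025,"z":-0.005,"ax":0,"ay":0,"az":0,"gripper":70},{"x":0,"y":-0.005,"z":-0.005,"ax":0,"ay":0,"az":0,"gripper":70},{"x":0,"y":0,"z":0,"ax":0,"ay":0,"az":0,"gripper":70}]}}

```text
time_s: 6.65
tool_pos: [530.3, -285.7, 174.2]
tool_rot: [-0.026, 0.674, 0.737, 0.026]
wrist_force: [0.6, -0.3, -0.2]
opening: 59.7
```

Run:
```python
from h import *
goto(-64.5,70)
p,d,K,D,V=snap("wrist","w7"); crop(p,0,640,0,400,1.2,"w7.png")
plate("w7")
```

```text
target [ 529.5 -293.   166.3]
dpos m [-0.0007 -0.0073 -0.0079] drot [ 0.16  0.27 -0.19] t 6.65 open 59.7 F [ 0.6 -0.3 -0.2]
plate [7.690000e-02 1.400000e-03 1.068595e+02] 16099 tilt 4.4 ends top a,b 113.39865414168823 100.32033082660358
  top 36 935 lx [39.2 41.6 45.5] ly [-22.8  26.4] z 144.5
  top 70 721 lx [74.8 76.5 80.5] ly [-18.1  21.3] z 147.0
  top -60 777 lx [-54.3 -51.4 -48.5] ly [-22.7  27. ] z 137.8
  top -95 564 lx [-89.2 -86.6 -84.1] ly [-18.3  22. ] z 135.0
```

View pics/w7.png

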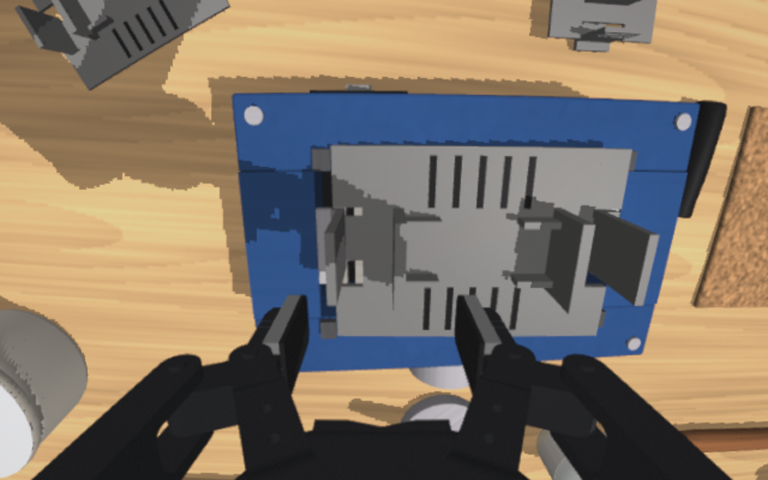

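{"op": "step_arm", "data": {"deltas": [{"x":-0.0005,"y":-0.006,"z":-0.012,"ax":0.2,"ay":0.2,"az":-0.2,"gripper":70},{"x":0,"y":0.001,"z":-0.014,"ax":0,"ay":0,"az":0,"gripper":70},{"x":0,"y":0,"z":0,"ax":0,"ay":0,"az":0,"gripper":70}]}}

```text
time_s: 7.0
tool_pos: [529.8, -287.8, 146.5]
tool_rot: [-0.029, 0.675, 0.737, 0.027]
wrist_force: [0.3, -0.6, -1.0]
opening: 59.8
```

Run:
```python
from h import *
goto(-64.5,40,ox=-1.4,ly=2)
goto(-64.5,14,ox=-1.4,ly=2)
```

```text
target [ 529.3 -291.1  136.4]
dpos m [-0.0005 -0.0033 -0.01  ] drot [-0.1   0.05 -0.16] t 7.0 open 59.8 F [ 0.3 -0.6 -1. ]
target [ 529.1 -289.1  110.5]
dpos m [-0.0006 -0.0013 -0.036 ] drot [-0.1   0.05 -0.16] t 7.0 open 59.8 F [ 0.3 -0.6 -1. ]
```

{"op": "step_arm", "data": {"deltas": [{"x":-0.0005,"y":-0.003,"z":-0.01,"ax":-0.1,"ay":0,"az":-0.1,"gripper":70},{"x":0,"y":0,"z":0,"ax":0,"ay":0,"az":0,"gripper":70}]}}

```text
time_s: 7.2
tool_pos: [528.6, -289.3, 134.4]
tool_rot: [-0.029, 0.675, 0.737, 0.026]
wrist_force: [0.0, 0.0, -0.8]
opening: 59.6
```

Run:
```python
from h import *
goto(-64.5,14,ox=-1.4,ly=2)
```

```text
target [ 529.1 -289.1  110.5]
dpos m [ 0.0005  0.0002 -0.0239] drot [-0.09 -0.06 -0.13] t 7.2 open 59.6 F [ 0.   0.  -0.8]
```

{"op": "step_arm", "data": {"deltas": [{"x":0.0005,"y":0,"z":-0.011,"ax":-0.1,"ay":0,"az":-0.1,"gripper":70},{"x":0,"y":0,"z":-0.01,"ax":0,"ay":0,"az":0,"gripper":70},{"x":0,"y":0,"z":0,"ax":0,"ay":0,"az":0,"gripper":70}]}}

```text
time_s: 7.5
tool_pos: [529.3, -289.0, 111.7]
tool_rot: [-0.028, 0.675, 0.736, 0.026]
wrist_force: [-1.3, -0.5, 0.5]
opening: 59.7
```

Run:
```python
from h import *
goto(-64.5,14,ox=-1.4,ly=2)
p,d,K,D,V=snap("wrist","w8"); crop(p,0,640,0,400,1.2,"w8.png")
plate("w8")
X=cloud(d,K,D,V); r=X-np.array([*c0,0]); lx=r[...,:2]@ux; ly=r[...,:2]@uy
mm=(d>0)&(lx>-130)&(lx<-93)&(X[...,2]>105)&(X[...,2]<150)&(abs(ly)<40); print("outer lx",np.percentile(lx[mm],[1,50,99]),"ly",np.percentile(ly[mm],[1,50,99]),"z",np.percentile(X[...,2][mm],[0,1,50]))
mm=(d>0)&(lx>-42)&(lx<-20)&(X[...,2]>113)&(X[...,2]<150)&(abs(ly)<30); print("inner lx",np.percentile(lx[mm],[1,50,99]),"ly",np.percentile(ly[mm],[1,50,99]),"z",np.percentile(X[...,2][mm],[0,1,50]))
```

```text
target [ 529.1 -289.1  110.5]
dpos m [-0.0002 -0.0001 -0.0012] drot [ 0.03 -0.04 -0.05] t 7.5 open 59.7 F [-1.3 -0.5  0.5]
plate [7.710000e-02 9.000000e-04 1.068554e+02] 23440 tilt 4.41 ends top a,b 113.41068376178615 100.30013849099072
  top 36 1980 lx [38.9 40.9 45.7] ly [-22.9  26.6] z 144.3
  top 70 964 lx [74.3 75.9 80.3] ly [-17.9  18.7] z 146.5
  top -60 1836 lx [-54.2 -51.  -37.8] ly [-22.5  26.9] z 137.8
  top -95 1077 lx [-88.9 -86.3 -83.8] ly [-17.8  21.9] z 135.0
outer lx [-111.72537327  -99.11502489  -96.48809749] ly [-9.7790185   7.62574306 12.21597692] z [113.87843996 116.17846084 135.73912805]
inner lx [-41.44765032 -37.09451677 -25.38094153] ly [-17.86126625   7.94909643  21.90852634] z [113.00789293 113.48524576 133.31148086]
```

View pics/w8.png

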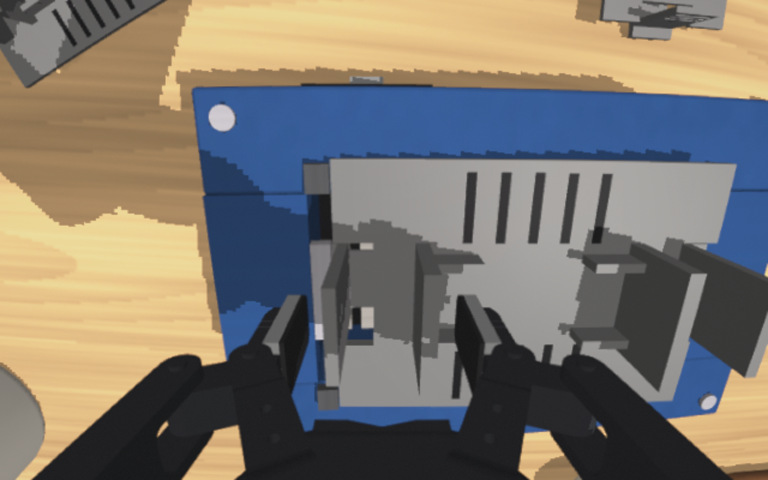

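{"op": "step_arm", "data": {"deltas": [{"x":0,"y":0,"z":-0.001,"ax":0,"ay":0,"az":0,"gripper":40},{"x":0,"y":0,"z":-0.0005,"ax":0,"ay":0,"az":0,"gripper":0},{"x":0,"y":0,"z":0,"ax":0,"ay":0,"az":0,"gripper":0},{"x":0,"y":0,"z":0,"ax":0,"ay":0,"az":0,"gripper":0},{"x":0,"y":0,"z":0,"ax":0,"ay":0,"az":0,"gripper":0}]}}

```text
time_s: 8.05
tool_pos: [529.6, -285.0, 113.1]
tool_rot: [-0.032, 0.675, 0.736, 0.028]
wrist_force: [-0.3, 1.2, -1.0]
opening: 29.6
```

Run:
```python
from h import *
goto(-64.5,14,ox=-1.4,ly=2)
p,d,K,D,V=snap("wrist","w9"); plate("w9")
```

```text
target [ 529.1 -289.1  110.5]
dpos m [-0.0005 -0.0041 -0.0026] drot [-0.47 -0.1  -0.04] t 8.05 open 29.6 F [-0.3  1.2 -1. ]
plate [8.840000e-02 1.700000e-03 1.078486e+02] 23022 tilt 5.05 ends top a,b 115.35841140118784 100.33881245245583
  top 36 1988 lx [37.7 39.9 44.5] ly [-23.2  26.5] z 145.8
  top 70 1349 lx [73.3 75.  79.6] ly [-18.4  21.3] z 148.6
  top -60 1764 lx [-55.2 -52.  -37.9] ly [-22.4  26.6] z 138.3
  top -95 1248 lx [-91.2 -77.7 -74.7] ly [-18.1  21.7] z 135.7
```

{"op": "step_arm", "data": {"deltas": [{"x":0,"y":0,"z":0.003,"ax":-0.6,"ay":-0.05,"az":0,"gripper":0},{"x":0,"y":0,"z":0.003,"ax":-0.6,"ay":-0.05,"az":0,"gripper":0},{"x":0,"y":0,"z":0.003,"ax":-0.6,"ay":-0.05,"az":0,"gripper":0}]}}

```text
time_s: 8.4
tool_pos: [529.3, -285.1, 120.3]
tool_rot: [-0.02, 0.676, 0.736, 0.017]
wrist_force: [0.8, 1.2, -4.2]
opening: 29.3
```

Run:
```python
from h import *
goto(-64.5,14,ox=-1.4,ly=2)
```

```text
target [ 529.1 -289.1  110.5]
dpos m [-0.0002 -0.004  -0.0098] drot [1.41 0.04 0.03] t 8.4 open 29.3 F [ 0.8  1.2 -4.2]
```

{"op": "step_arm", "data": {"deltas": [{"x":0,"y":0,"z":0.004,"ax":-0.5,"ay":-0.05,"az":0,"gripper":0},{"x":0,"y":0,"z":0.005,"ax":-0.5,"ay":-0.05,"az":0,"gripper":0},{"x":0,"y":0,"z":0.005,"ax":-0.5,"ay":-0.05,"az":0,"gripper":0},{"x":0,"y":0,"z":0.005,"ax":-0.5,"ay":-0.05,"az":0,"gripper":0}]}}

```text
time_s: 8.8
tool_pos: [528.5, -284.9, 140.3]
tool_rot: [-0.006, 0.676, 0.737, 0.004]
wrist_force: [-0.3, -0.3, -4.2]
opening: 29.2
```

Run:
```python
from h import *
goto(-64.5,14,ox=-1.4,ly=2)
p,d,K,D,V=snap("side","s10"); crop(p,250,410,80,230,4,"s10.png")
```

```text
target [ 529.1 -289.1  110.5]
dpos m [ 0.0006 -0.0042 -0.0297] drot [3.59 0.15 0.01] t 8.8 open 29.2 F [-0.3 -0.3 -4.2]
```

View pics/s10.png

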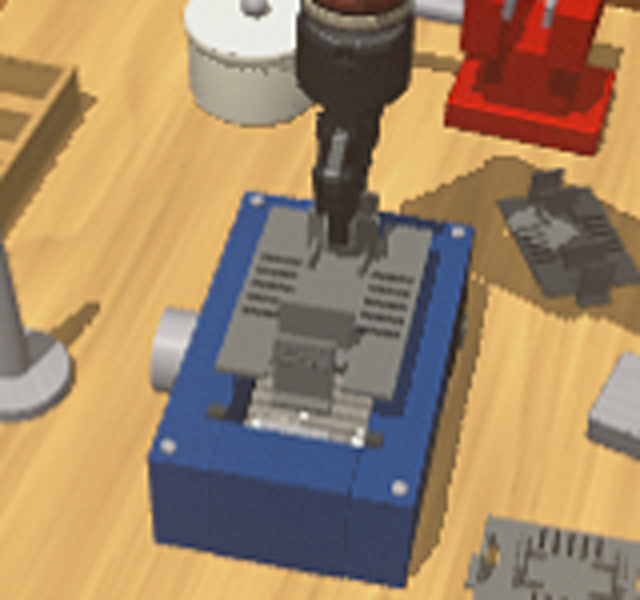

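{"op": "step_arm", "data": {"deltas": [{"x":0,"y":0,"z":0.01,"ax":-0.3,"ay":0,"az":0,"gripper":0},{"x":0,"y":0,"z":0.02,"ax":-0.3,"ay":0,"az":0,"gripper":0},{"x":0,"y":0,"z":0.02,"ax":-0.3,"ay":0,"az":0,"gripper":0},{"x":0,"y":0,"z":0.01,"ax":0,"ay":0,"az":0,"gripper":0}]}}

```text
time_s: 9.25
tool_pos: [526.8, -284.0, 203.0]
tool_rot: [-0.002, 0.676, 0.737, -0.003]
wrist_force: [0.0, 0.0, -3.1]
opening: 29.5
```

Run:
```python
from h import *
delta((501.8,111.8,205),91.9)
p,d,K,D,V=snap("wrist","w11"); crop(p,0,640,0,400,1.2,"w11.png")
```

```text
dpos m [-0.025   0.3958  0.002 ] drot [ 0.09 -0.44 -2.99] t 9.25 open 29.5 F [ 0.   0.  -3.1]
```

View pics/w11.png

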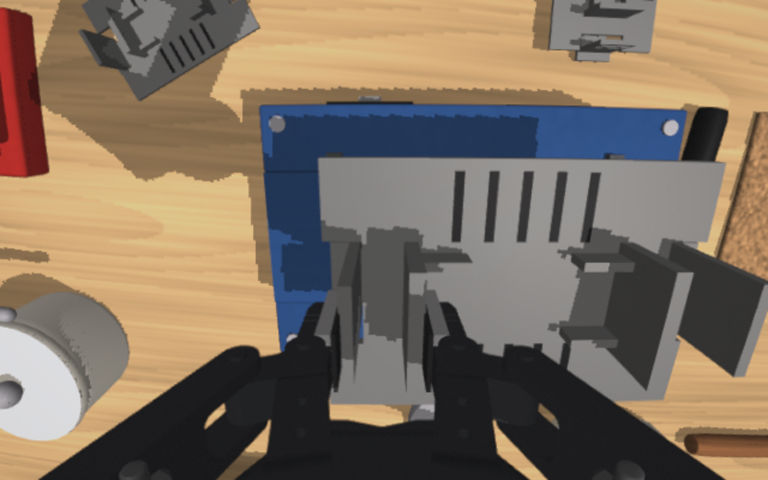

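Cover is off and held. Moving over to the mat.

{"op": "step_arm", "data": {"deltas": [{"x":-0.001,"y":0.015,"z":0,"ax":0,"ay":0,"az":0,"gripper":0},{"x":-0.002,"y":0.025,"z":0,"ax":0,"ay":0,"az":-0.2,"gripper":0},{"x":-0.002,"y":0.03,"z":0,"ax":0,"ay":0,"az":-0.3,"gripper":0},{"x":-0.002,"y":0.03,"z":0,"ax":0,"ay":0,"az":-0.3,"gripper":0},{"x":-0.002,"y":0.03,"z":0,"ax":0,"ay":-0.1,"az":-0.3,"gripper":0},{"x":-0.002,"y":0.03,"z":0,"ax":0,"ay":-0.1,"az":-0.3,"gripper":0},{"x":-0.002,"y":0.03,"z":0,"ax":0,"ay":-0.1,"az":-0.3,"gripper":0},{"x":-0.002,"y":0.03,"z":0,"ax":0,"ay":0,"az":-0.3,"gripper":0},{"x":-0.002,"y":0.03,"z":0,"ax":0,"ay":0,"az":-0.3,"gripper":0},{"x":-0.002,"y":0.03,"z":0,"ax":0,"ay":0,"az":-0.3,"gripper":0},{"x":-0.002,"y":0.03,"z":0,"ax":0,"ay":0,"az":-0.2,"gripper":0},{"x":-0.001,"y":0.02,"z":0,"ax":0,"ay":0,"az":0,"gripper":0}]}}

```text
time_s: 10.5
tool_pos: [490.8, 64.9, 193.9]
tool_rot: [-0.01, 0.697, 0.717, -0.005]
wrist_force: [0.8, -0.9, -3.5]
opening: 29.4
```

Run:
```python
from h import *
delta((501.8,111.8,205),91.9)
```

```text
dpos m [0.011  0.0469 0.0111] drot [-0.32 -1.24  0.24] t 10.5 open 29.4 F [ 0.8 -0.9 -3.5]
```

{"op": "step_arm", "data": {"deltas": [{"x":0.004,"y":0.02,"z":0.002,"ax":-0.1,"ay":-0.5,"az":0,"gripper":0},{"x":0.004,"y":0.015,"z":0,"ax":-0.1,"ay":-0.4,"az":0,"gripper":0},{"x":0,"y":0,"z":0,"ax":0,"ay":0,"az":0,"gripper":0},{"x":0,"y":0,"z":0,"ax":0,"ay":0,"az":0,"gripper":0}]}}

```text
time_s: 10.9
tool_pos: [491.6, 106.3, 191.2]
tool_rot: [-0.007, 0.694, 0.72, -0.005]
wrist_force: [-0.4, -0.3, -4.5]
opening: 29.6
```

Run:
```python
from h import *
delta((501.8,111.8,205),91.9)
p,d,K,D,V=snap("wrist","w12"); crop(p,0,640,0,400,1.2,"w12.png")
X=cloud(d,K,D,V)
for n in [(V)]: pass
# mat corners & plate seen; plane of plate
m=(d>0)&(X[...,2]>130)&(X[...,2]<215)
print(np.histogram(X[...,2][m],bins=np.arange(130,216,5)))
```

```text
dpos m [0.0102 0.0055 0.0138] drot [-0.16 -1.01 -0.14] t 10.9 open 29.6 F [-0.4 -0.3 -4.5]
(array([    0,     0,     0,     0,     0,     4,    99,   536,   191,
        4516, 38374,  1715,  2576,  1671,  1894,  2085,  2782]), array([130, 135, 140, 145, 150, 155, 160, 165, 170, 175, 180, 185, 190,
       195, 200, 205, 210, 215]))
```

View pics/w12.png

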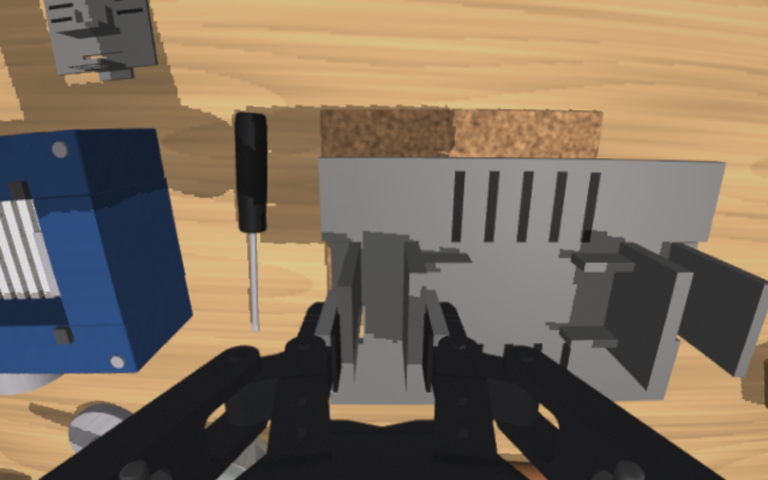

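```bash
cat >> h.py <<'E'
def heldcover(name,zlo=150,zhi=200):
    p,d,K,D,V=load(name); X=cloud(d,K,D,V)
    col=p.astype(int).max(2)
    m=(d>0)&(X[...,2]>zlo)&(X[...,2]<zhi)&(col>60); Q=X[m]
    h,e=np.histogram(Q[:,2],bins=np.arange(zlo,zhi+1,4)); zz=e[h.argmax()]+2; Q=Q[abs(Q[:,2]-zz)<10]
    for th in (6,3,2,2):
        A=np.c_[Q[:,:2],np.ones(len(Q))]; s,*_=np.linalg.lstsq(A,Q[:,2],rcond=None); 
        Q=X[m]; Q=Q[abs(np.c_[Q[:,:2],np.ones(len(Q))]@s-Q[:,2])<th]
    print("slopes deg x,y",np.degrees(np.arctan(s[:2])).round(2))
    # rect on plate via convex mask component
    r=cv2.minAreaRect(Q[:,:2].astype(np.float32)); print("plate rect",r,"top z at centre",s@[*r[0],1])
    hh=X[...,2]-(X[...,0]*s[0]+X[...,1]*s[1]+s[2]); k=(d>0)&(hh>31)&(hh<37.5)&(col>60)
    T=X[k]; T=T[(abs(T[:,0]-r[0][0])<30)&(abs(T[:,1]-r[0][1])<95)]
    print("tops rect",cv2.minAreaRect(T[:,:2].astype(np.float32)))
    return s,r
E
python3 - <<'E'
from h import *
heldcover("w12")
p,d,K,D,V=load("w12")
print([pix2w(u/1.2,v/1.2,6,K,D,V).round(1) for u,v in[(320,110),(601,111)]])
E
```

```text
slopes deg x,y [-1.05  0.4 ]
plate rect ((489.3665466308594, 166.45803833007812), (120.90360260009766, 171.37062072753906), 2.029759407043457) top z at centre 180.90585246735776
tops rect ((489.5166931152344, 165.2685546875), (50.75786209106445, 174.1990203857422), 1.8927311897277832)
[array([406.9,  53.2,   6. ]), array([397.4, 289.7,   6. ])]
```

{"op": "step_arm", "data": {"deltas": [{"x":0.006,"y":0.004,"z":-0.01,"ax":-0.2,"ay":-0.5,"az":0,"gripper":0},{"x":0.005,"y":0.003,"z":-0.02,"ax":-0.1,"ay":-0.5,"az":0,"gripper":0},{"x":0,"y":0,"z":-0.025,"ax":0,"ay":0,"az":0,"gripper":0},{"x":0,"y":0,"z":-0.02,"ax":0,"ay":0,"az":0,"gripper":0},{"x":0,"y":0,"z":-0.01,"ax":0,"ay":0,"az":0,"gripper":0},{"x":0,"y":0,"z":0,"ax":0,"ay":0,"az":0,"gripper":0}]}}

```text
time_s: 11.55
tool_pos: [503.3, 110.4, 100.8]
tool_rot: [0.002, 0.697, 0.717, -0.001]
wrist_force: [-0.3, 0.9, -3.6]
opening: 29.6
```

Run:
```python
from h import *
delta((503,113,41),91.9)
snap("wrist","w13"); heldcover("w13",50,150)
```

```text
dpos m [-0.0003  0.0026 -0.0598] drot [0.18 0.1  0.27] t 11.55 open 29.6 F [-0.3  0.9 -3.6]
slopes deg x,y [0.03 0.05]
plate rect ((512.5148315429688, 87.14893341064453), (136.3972625732422, 349.7307434082031), 7.597568511962891) top z at centre 89.92522370886846
tops rect ((501.96417236328125, 109.01200866699219), (51.6839599609375, 48.338043212890625), 66.76849365234375)
```

{"op": "step_arm", "data": {"deltas": [{"x":0,"y":0.0025,"z":-0.015,"ax":0.1,"ay":0.1,"az":0.2,"gripper":0},{"x":0,"y":0,"z":-0.015,"ax":0,"ay":0,"az":0,"gripper":0},{"x":0,"y":0,"z":-0.01,"ax":0,"ay":0,"az":0,"gripper":0},{"x":0,"y":0,"z":0,"ax":0,"ay":0,"az":0,"gripper":0}]}}

```text
time_s: 12.0
tool_pos: [507.6, 113.3, 62.3]
tool_rot: [0.003, 0.696, 0.718, 0.003]
wrist_force: [-0.3, 0.3, -3.2]
opening: 29.7
```

Run:
```python
from h import *
delta((503,113,41),91.9)
snap("wrist","w14"); heldcover("w14",38,70)
```

```text
dpos m [-0.0046 -0.0003 -0.0213] drot [0.01 0.51 0.11] t 12.0 open 29.7 F [-0.3  0.3 -3.2]
slopes deg x,y [0.44 0.22]
plate rect ((515.5982666015625, 88.92848205566406), (134.34298706054688, 350.5912170410156), 6.7407026290893555) top z at centre 51.409412902120366
tops rect ((505.9064636230469, 111.89674377441406), (51.661582946777344, 49.08464813232422), 67.3626708984375)
```

{"op": "step_arm", "data": {"deltas": [{"x":-0.004,"y":0,"z":-0.006,"ax":0,"ay":0.4,"az":0,"gripper":0},{"x":0,"y":0,"z":-0.005,"ax":0,"ay":0,"az":0,"gripper":0},{"x":0,"y":0,"z":-0.003,"ax":0,"ay":0,"az":0,"gripper":0},{"x":0,"y":0,"z":0,"ax":0,"ay":0,"az":0,"gripper":0}]}}

```text
time_s: 12.45
tool_pos: [505.7, 113.7, 49.9]
tool_rot: [0.002, 0.696, 0.718, 0.003]
wrist_force: [-0.5, 0.4, -3.7]
opening: 29.5
```

Run:
```python
from h import *
delta((503,113,41),91.9)
```

```text
dpos m [-0.0027 -0.0007 -0.0089] drot [-0.03  0.39  0.11] t 12.45 open 29.5 F [-0.5  0.4 -3.7]
```

{"op": "step_arm", "data": {"deltas": [{"x":-0.003,"y":-0.0005,"z":-0.003,"ax":0,"ay":0.4,"az":0,"gripper":0},{"x":-0.001,"y":0,"z":-0.002,"ax":0,"ay":0.1,"az":0,"gripper":0},{"x":0,"y":0,"z":-0.001,"ax":0,"ay":0,"az":0,"gripper":0}]}}

```text
time_s: 12.75
tool_pos: [502.1, 113.2, 44.1]
tool_rot: [-0.001, 0.696, 0.718, -0.0]
wrist_force: [0.1, -0.3, -3.8]
opening: 29.6
```

Run:
```python
from h import *
delta((503,113,41),91.9)
```

```text
dpos m [ 0.0009 -0.0002 -0.0031] drot [-0.04 -0.06  0.11] t 12.75 open 29.6 F [ 0.1 -0.3 -3.8]
```

{"op": "step_arm", "data": {"deltas": [{"x":0,"y":0,"z":-0.0015,"ax":0,"ay":0,"az":0,"gripper":0},{"x":0,"y":0,"z":-0.001,"ax":0,"ay":0,"az":0,"gripper":0},{"x":0,"y":0,"z":-0.001,"ax":0,"ay":0,"az":0,"gripper":0}]}}

```text
time_s: 13.05
tool_pos: [502.2, 113.3, 41.9]
tool_rot: [-0.001, 0.696, 0.718, -0.001]
wrist_force: [-5.1, -0.2, 8.3]
opening: 29.7
```

Run:
```python
from h import *
delta((503,113,41),91.9)
```

```text
dpos m [ 0.0008 -0.0003 -0.0009] drot [-0.03 -0.13  0.09] t 13.05 open 29.7 F [-5.1 -0.2  8.3]
```

{"op": "step_arm", "data": {"deltas": [{"x":0,"y":0,"z":0,"ax":0,"ay":0,"az":0,"gripper":0},{"x":0,"y":0,"z":0,"ax":0,"ay":0,"az":0,"gripper":40},{"x":0,"y":0,"z":0,"ax":0,"ay":0,"az":0,"gripper":60},{"x":0,"y":0,"z":0,"ax":0,"ay":0,"az":0,"gripper":70},{"x":0,"y":0,"z":0,"ax":0,"ay":0,"az":0,"gripper":70}]}}

```text
time_s: 13.55
tool_pos: [504.8, 113.8, 43.4]
tool_rot: [0.001, 0.696, 0.718, 0.002]
wrist_force: [0.4, -0.0, 0.4]
opening: 59.4
```

Run:
```python
from h import *
delta((503,113,41),91.9)
p,*_=snap("wrist","w15"); crop(p,0,640,0,400,1.2,"w15.png")
```

```text
dpos m [-0.0018 -0.0008 -0.0024] drot [-0.12  0.2   0.15] t 13.55 open 59.4 F [ 0.4 -0.   0.4]
```

View pics/w15.png

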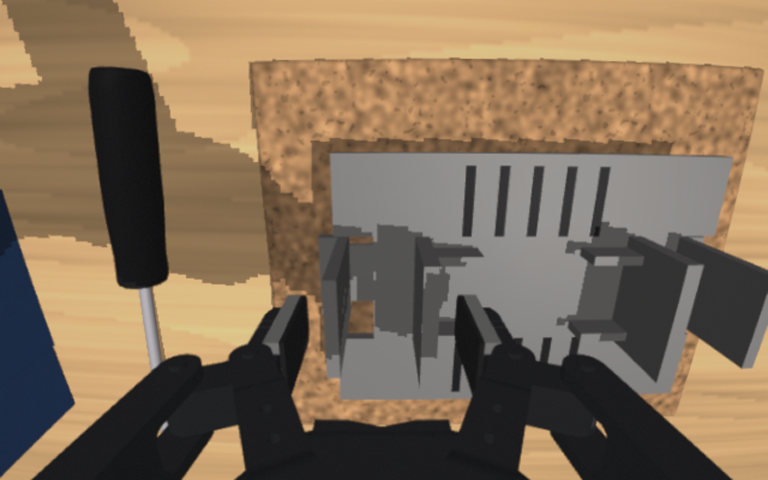

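Fingers are clear on both sides; retreat straight up.

{"op": "step_arm", "data": {"deltas": [{"x":0,"y":0,"z":0.008,"ax":0,"ay":0,"az":0,"gripper":70},{"x":0,"y":0,"z":0.015,"ax":0,"ay":0,"az":0,"gripper":70},{"x":0,"y":0,"z":0.03,"ax":0,"ay":0,"az":0,"gripper":70},{"x":0,"y":0,"z":0.04,"ax":0,"ay":0,"az":0,"gripper":70},{"x":0,"y":0,"z":0.04,"ax":0,"ay":0,"az":0,"gripper":70},{"x":-0.02,"y":0,"z":0.03,"ax":0,"ay":0,"az":0,"gripper":70},{"x":-0.04,"y":0,"z":0.02,"ax":0,"ay":0,"az":0,"gripper":70},{"x":-0.04,"y":0,"z":0,"ax":0,"ay":0,"az":0,"gripper":70},{"x":0,"y":0,"z":0,"ax":0,"ay":0,"az":0,"gripper":70},{"x":0,"y":0,"z":0,"ax":0,"ay":0,"az":0,"gripper":70}]}}

```text
time_s: 14.6
tool_pos: [402.8, 114.2, 241.2]
tool_rot: [0.004, 0.697, 0.718, 0.007]
wrist_force: [-0.0, 0.6, 0.1]
opening: 59.5
```

Run:
```python
from h import *
delta((503,113,41),91.9)
p,d,K,D,V=snap("wrist","w16"); crop(p,0,640,0,400,1.2,"w16.png")
p2,*_=snap("top","t16"); crop(p2,0,640,0,400,1.2,"t16.png")
p2,*_=snap("side","s16"); crop(p2,0,640,0,400,1.2,"s16.png")
for n in("w16","t16"):
    p,d,K,D,V=load(n);X=cloud(d,K,D,V);col=p.astype(int)
    m=(d>0)&(abs(X[...,2]-31)<5)&(abs(X[...,0]-500)<110)&(abs(X[...,1]-172)<130)&((col[...,0]-col[...,2])<25)
    Q=X[m]; print(n,len(Q),cv2.minAreaRect(Q[:,:2].astype(np.float32)),Q[:,2].mean())
    A=np.c_[Q[:,:2],np.ones(len(Q))]; s=np.linalg.lstsq(A,Q[:,2],rcond=None)[0]; print(np.degrees(s[:2]))
    m=(d>0)&(X[...,2]<12)&(abs(X[...,0]-500)<112)&(abs(X[...,1]-172)<135)&((col[...,0]-col[...,2])>25)&(X[...,2]>3.5)
    Q=X[m]; print("mat",len(Q),cv2.minAreaRect(Q[:,:2].astype(np.float32)))
```

```text
dpos m [ 0.1002 -0.0012 -0.2002] drot [-0.28  0.88  0.2 ] t 14.6 open 59.5 F [-0.   0.6  0.1]
w16 8921 ((500.1742858886719, 177.91714477539062), (121.80094146728516, 170.2905731201172), 1.838046908378601) 31.086042518553302
[ 0.11769215 -0.00697559]
mat 11732 ((501.6950988769531, 175.79608154296875), (201.5729217529297, 240.81732177734375), 2.078030586242676)
t16 428 ((503.6453552246094, 176.0203857421875), (109.52460479736328, 170.21603393554688), 1.6952438354492188) 30.642055267961144
[0.09175378 0.07142013]
mat 1011 ((499.11517333984375, 172.6269073486328), (269.33795166015625, 219.40640258789062), 89.02804565429688)
```

View pics/w16.png

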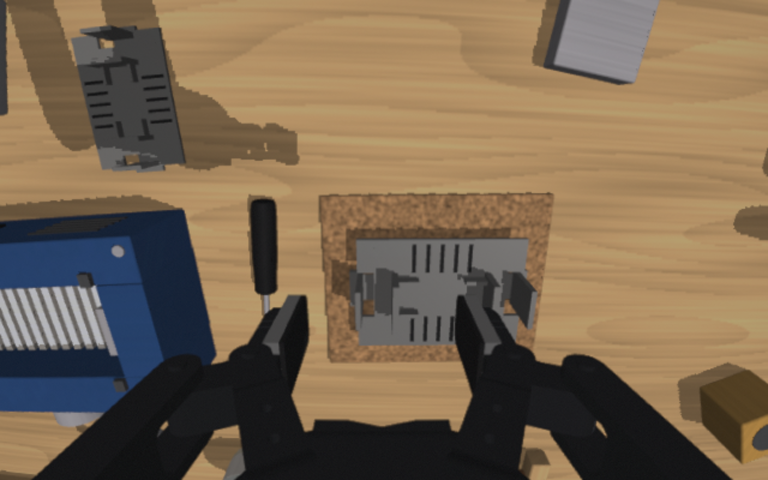

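View pics/t16.png

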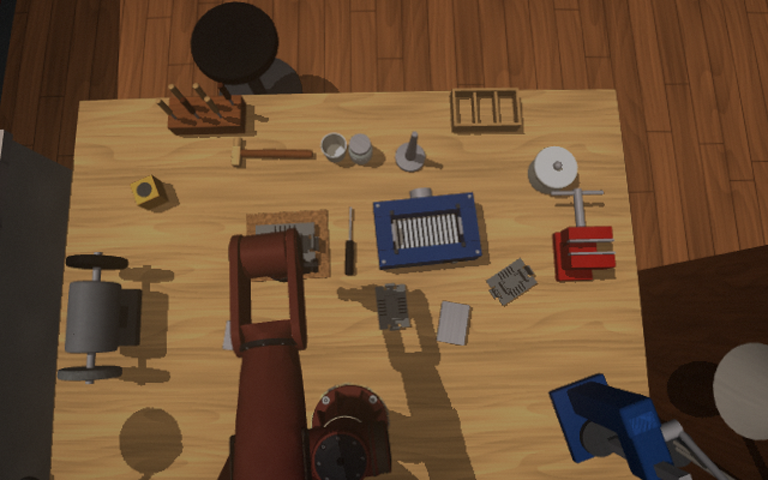

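View pics/s16.png

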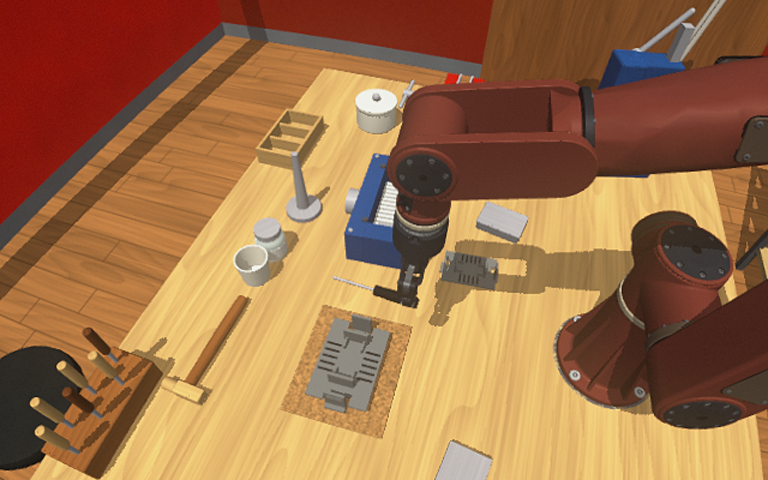

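```bash
python3 -c "
from cell import workorder
print(workorder.close_job())"
```

```text
the job is handed in; nothing more can be done
None
```

The filter cover is off the extractor and lying right way up on the cork mat. I handed the job in at about 15 s; no verdict came back.

- **How it came off:** I pinched tab_a against its rib and lifted that end about 18 mm. When I let go, its hook stayed standing on the bar with the other end still latched. I then pinched tab_b, lifted that end free and carried the cover to the mat. The highest wrist force I read was about 10 N, at touchdown.
- **Last checks:** The cover is level. Its plate top is 31 mm above the bench, as it should be on the mat. In the wrist picture its centre is about 2–3 mm from the mat's centre. The gripper is well clear and the wrist force is near zero. The other things look to be in their original places in the pictures; I did not measure them.
- **What disagreed:** The top and wrist cameras differ by up to about 4 mm on the positions of the mat and the cover. In the last top view the arm hid part of both, so I relied on the wrist picture. The arm also drifted a few mm during pauses; I corrected this as I went.

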